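# Pack the relief-printing kit in layers

## Robot

A 6-joint arm with a two-finger parallel gripper is mounted at the origin on the work surface. World frame = base frame: x ahead of the robot, y to its left, z up, the work surface at z = 0. Lengths are in m, angles in rad, forces in N, time in s.
With the tool pointing down it reaches from about 0.35 to 0.775 m from the base axis. Payload 7.3 kg.
Tool frame: the origin (TCP) lies between the finger pads; the fingertips stand 8 mm ahead of it and the grasp point (between the pads) lies 11 mm behind it (robot.nose_length is the distance from the TCP to the fingertips, in m); z points along the fingers, y is the line along which they close (so a half turn about z gives the same grasp; the last joint's range is limited). The gripper opens to 92 mm and grips with 3 to 60 N. Pads are 19 mm wide; open, the fingers measure 130 mm over their backs; the gripper's body (75 mm by 190 mm) begins 47 mm behind the grasp point.
Start: joints at [1.146, 0.342, 1.524, -0, 1.275, -0.146], TCP at [0.144, 0.505, 0.201] pointing down, gripper open.
Joint ranges: [-2.53, 2.53], [-0.77, 2.02], [0.04, 2.7], [-1, 4.14], [0.28, 2.66], [-3.11, 3.11]. Speed limits (rad/s): [2.57, 2.57, 3.14, 3.14, 3.14, 3.14].

## Interface

Orientations are given as [roll, pitch, yaw] about the fixed x, y, z axes, in that order (R = Rz(yaw) Ry(pitch) Rx(roll)).
In Python, from cell import robot gives the robot as it stands. The module is installed in compiled form; this text tells all that it offers.
- The arm moves only by the shell command python3 -m jog 'ROWS' [FORCE]. ROWS is JSON, a list that holds one entry, the list of rows, each a list of 5 numbers: the gripper's target within -1 to 1 (fully open at 1, half-way at 0, shut at -1), then the shift along the tool's x, y, z in m, then the turn about the tool's z in rad. A call has 1 to 5 rows; each row is the pose to reach, as a shift and turn from the pose commanded when the call began, along the tool's axes at that moment; what a row does not reach only later rows make up. A row lasts 1/12 s, in which the tool goes at most 41.7 mm and 7.16 degrees, less where a joint would pass 70% of its speed; a pose out of reach is approached as far as the arm can. A call with a gripper value outside its range is refused whole. The fingers move at their own pace and stop on an object; FORCE is the grip in N (left out, the last holds). Time passes only in rows, so rows that repeat a pose let the fingers close. It gives the time, the measured TCP pose, the force, the opening and the grip force at its end, in the units of the state.
- robot.observe(): the state, without advancing time (a new reading comes with each control period).
- robot.read_camera(name): name is "scene" or "top" or "wrist"; returns the picture (420x560x3 uint8, red, green, blue); there is no depth.
- robot.camera_model(name): a dict with "camera_matrix" (3x3 intrinsics, pixels), "position" and "attitude" of the camera in the world; the wrist camera has in their place "mount" (4x4, takes a point from camera to tool coordinates, whose origin is the TCP and whose axes are the flange's). Camera axes: x right, y down, z forward; pixel columns grow to the right and rows downward; lengths in m; the calibration is good to about 2 mm. A picture is of the moment at which its call begins: read the wrist's pose just before it. camera_model takes no time and is no camera call.
- robot.hand_in(): hands the job in; it is judged then, once.
The state is a dict: "time": time; "qpos": joint angles; "qvel": joint speeds; "joint_efforts": joint torques, N m; "tool_pos": TCP position; "tool_rot": TCP orientation; "contact_force": force on the tool from outside, world axes, zero at the start; "torque": the same for the moment, N m; "opening": finger opening in m; "grip_force": force on a finger pad.
Only numpy, scipy, OpenCV 4.12 (cv2) and the standard library are available. Lean on these libraries where they do the work, as an engineer would, in place of code of your own. Each camera call takes 0.05 s, during which the arm holds its last target. There are 200 camera calls.

## Task

Pack the blue print-kit tray: slide the two lino blocks along the bench into it, one through each open end, until each is fully home against the middle wall. Then lay the red-ribbed straightedge on top, in the notch of the middle wall, lying flat lengthwise across both blocks with about as much of it on each. Leave the bottles, jar and other tools where they are.

Things in the scene. Friction and masses are not known exactly. Their poses are not given: they have to be found in the camera images.
- tray: blue packing tray, fixed, 284 mm long. Origin: its centre at bench level; z up; own y runs along it through both open ends. Side walls 34 mm high, 6 thick, inner faces at x = +-60 mm, from y = -121 to 121 mm, then flared guides as high to y = +-142 mm, opening the mouth to about 145 mm. Floor level with the bench, no step. Middle wall at y = 0, 6 mm thick, 34 high, parts it into two bays
- tray_notch (a point): middle of the notch in the tray's middle wall, a cut 60 mm wide (tray x) whose bottom, where this point lies, is 19 mm above the bench; directly above the tray's origin
- bay_left (a point): in the tray's +y bay, at bench level: where the origin of a block that is fully home lies (tray y = +68 mm, x = 0; 4 mm play either side across). The block's outer face is then 133 mm from the tray's centre
- bay_right (a point): the same for the -y bay (tray y = -68 mm)
- block_green: relief-printing block, a slab 112 (own x) x 130 (own y) x 23 mm high, about 0.3 kg, wood with a carved green lino face up; too wide to grasp. Origin: centre of its underside. Starts flat on the bench with its y axis within 0.5 rad of world y, one block beyond each open end of the tray, and nearer the robot than the line through the tray's length.
- block_brown: relief-printing block, a slab 112 (own x) x 130 (own y) x 23 mm high, about 0.3 kg, wood with a carved reddish-brown lino face up; too wide to grasp. Origin: centre of its underside. Starts flat on the bench with its y axis within 0.5 rad of world y, one block beyond each open end of the tray, and nearer the robot than the line through the tray's length.
- ruler: aluminium safety straightedge, 46 (own x) x 180 (own y) x 5 mm, 0.16 kg, with a red grip rib 12 mm wide, 150 mm long along its middle, rising from 5 to 24 mm above its underside. Origin: centre of its underside. It starts flat on the bench between robot and tray. Packed, its underside lies 23 mm above the bench, on the blocks.
- bottle0: small amber glass bottle with a red cap standing on the bench, 48 mm across, 105 mm tall. Origin: centre of its base. Bystander.
- bottle1: small amber glass bottle with a red cap standing on the bench, 48 mm across, 105 mm tall. Origin: centre of its base. Bystander.
- bottle2: small amber glass bottle with a red cap standing on the bench, 48 mm across, 105 mm tall. Origin: centre of its base. Bystander.
- jar: glass jar with a steel lid, 68 mm across, 85 mm tall, standing behind the tray. Origin: centre of its base. Bystander.
- screwdriver: orange-handled screwdriver lying behind the tray. Bystander.
- brush: wooden-handled brush lying at the robot's left. Bystander.
- roller: ink roller 100 mm wide with a red handle, lying at the robot's right. Origin: under its rubber roller. Bystander.
Not all that is in view belongs to the job. Leave any green look-alike of the ruler alone. Leave any white look-alike of the block_brown alone.

How it is judged:
By the outcome, as a careful person would: the job done as asked, in the order asked, and still so for the second after the job is handed in, with the robot touching nothing.
It also fails if it takes over 72 s, if anything falls off the work surface, if the arm or the gripper's body presses on something with over 40 N, if the wrist force passes 120 N, or if a joint passes its speed limit or range.

## Working session

There is one attempt and no reset: what is moved stays moved. The work goes in short steps, Python scripts to look and compute and a shell command to move; the robot and the scene stay as the last step left them, time stands still between calls to the robot, and variables do not carry over. Pictures are saved under pics/ and viewed, at most 10 in all, crops included, and the job is handed in when it is done.

```bash
mkdir -p pics; cat > h.py <<'E'
import numpy as np, cv2
from cell import robot
from scipy.spatial.transform import Rotation as R
def model(n):
    m=robot.camera_model(n); return m
def pose(n):
    m=model(n); K=np.array(m["camera_matrix"])
    if "mount" in m:
        s=robot.observe(); T=np.eye(4); T[:3,:3]=R.from_euler('xyz',s["tool_rot"]).as_matrix(); T[:3,3]=s["tool_pos"]
        T=T@np.array(m["mount"]); return K,T[:3,:3],T[:3,3]
    a=np.array(m["attitude"]); Rm=a if a.shape==(3,3) else R.from_euler('xyz',a).as_matrix()
    return K,Rm,np.array(m["position"])
def ray(P,uv,z):
    K,Rm,p=P; uv=np.atleast_2d(uv).astype(float)
    d=(np.linalg.inv(K)@np.c_[uv,np.ones(len(uv))].T).T@Rm.T
    return p+d*((z-p[2])/d[:,2])[:,None]
def proj(P,X):
    K,Rm,p=P; c=(np.atleast_2d(X)-p)@Rm; q=c@K.T; return q[:,:2]/q[:,2:]
def shot(n,f):
    P=pose(n); im=robot.read_camera(n); cv2.imwrite('pics/'+f,cv2.cvtColor(im,cv2.COLOR_RGB2BGR)); return P,im
E
python3 - <<'E'
from h import *
for n in("scene","top"):
    P,im=shot(n,n+"0.png"); print(n,robot.camera_model(n),P)
print(robot.observe(), robot.camera_model("wrist"))
E
```

```text
scene {'camera_matrix': array([[541.86218983,   0.        , 279.55520544],
       [  0.        , 541.86218983, 210.42668119],
       [  0.        ,   0.        ,   1.        ]]), 'position': array([ 1.58044846, -0.46816638,  1.44645642]), 'attitude': array([-2.45074026,  0.01087725,  1.14622062])} (array([[541.86218983,   0.        , 279.55520544],
       [  0.        , 541.86218983, 210.42668119],
       [  0.        ,   0.        ,   1.        ]]), array([[ 0.41190983,  0.69942016, -0.58407339],
       [ 0.91115969, -0.32379441,  0.25484347],
       [-0.01087704, -0.63715666, -0.77065756]]), array([ 1.58044846, -0.46816638,  1.44645642]))
top {'camera_matrix': array([[495.91522785,   0.        , 273.77326022],
       [  0.        , 495.91522785, 208.12057233],
       [  0.        ,   0.        ,   1.        ]]), 'position': array([ 3.57480497e-01, -1.53607228e-03,  1.63129478e+00]), 'attitude': array([-3.04008771e+00, -2.99639859e-03, -1.56586767e+00])} (array([[495.91522785,   0.        , 273.77326022],
       [  0.        , 495.91522785, 208.12057233],
       [  0.        ,   0. 
[... 728 characters left out ...]
93e+00]), 'contact_force': array([0.31085529, 0.44224307, 0.48456465]), 'torque': array([0.00995464, 0.04672333, 0.00637257]), 'grip_force': 0.0, 'opening': 0.0921165740554816} {'camera_matrix': array([[301.85160132,   0.        , 280.72268921],
       [  0.        , 301.85160132, 204.92201802],
       [  0.        ,   0.        ,   1.        ]]), 'mount': array([[ 1.47064045e-04, -9.54570575e-01, -2.97984891e-01,
         8.02627966e-02],
       [ 9.99999696e-01,  3.68722300e-04, -6.87643784e-04,
        -3.29082694e-04],
       [ 7.66278197e-04, -2.97984699e-01,  9.54570339e-01,
        -1.85191683e-01],
       [ 0.00000000e+00,  0.00000000e+00,  0.00000000e+00,
         1.00000000e+00]])}
```

View pics/top0.png

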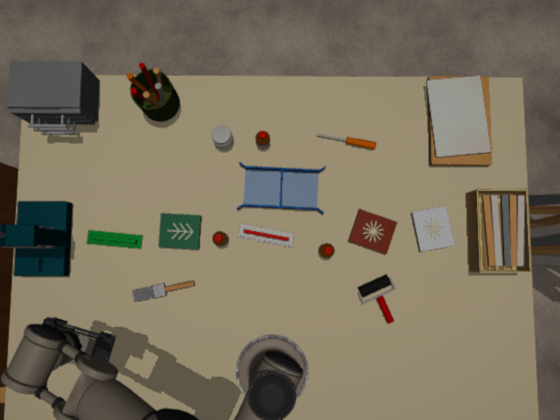

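View pics/scene0.png

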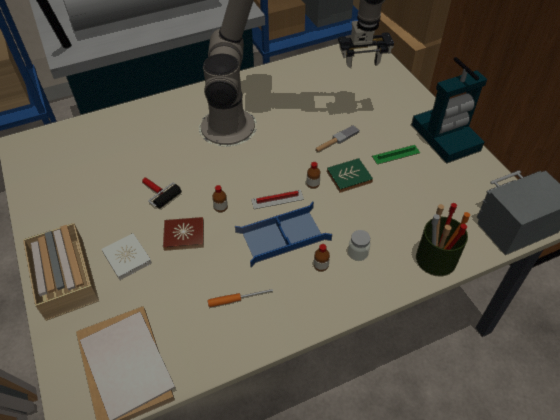

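The top view shows the tray at (281,188), the green block at (180,231), the brown block at (373,231) and the red-ribbed ruler at (266,236). Bottles are at (220,238), (327,250) and (263,138), and the jar is at (222,135).

Possible mix-ups are the green ruler at (115,239) for the ruler, the white block at (433,229) for the brown block, and the red caps and roller handle for the rib. By the description I choose (266,236), (373,231) and (180,231).

```bash
cat >> h.py <<'E'
def blobs(im,lo,hi,box=None,amin=20):
    hsv=cv2.cvtColor(im,cv2.COLOR_RGB2HSV); lo=np.array(lo);hi=np.array(hi)
    if lo[0]<=hi[0]: m=cv2.inRange(hsv,lo,hi)
    else: m=cv2.inRange(hsv,lo,np.array([180,hi[1],hi[2]]))|cv2.inRange(hsv,np.array([0,lo[1],lo[2]]),hi)
    if box is not None:
        k=np.zeros_like(m); a,b,c,d=box; k[b:d,a:c]=255; m&=k
    m=cv2.morphologyEx(m,cv2.MORPH_CLOSE,np.ones((3,3),np.uint8))
    cs,_=cv2.findContours(m,cv2.RETR_EXTERNAL,cv2.CHAIN_APPROX_NONE)
    return sorted([c for c in cs if cv2.contourArea(c)>amin],key=cv2.contourArea,reverse=True)
def rect(P,c,z):
    w=ray(P,c[:,0,:],z)[:,:2].astype(np.float32)
    r=cv2.minAreaRect(w*1000); b=cv2.boxPoints(r)
    e=b[1]-b[0]; f=b[2]-b[1]; l=e if np.hypot(*e)>np.hypot(*f) else f
    a=np.arctan2(l[1],l[0]); a=(a+np.pi)%np.pi
    return np.round(r[0],1),np.round(sorted(r[1]),1),round(a,3)
E
python3 - <<'E'
from h import *
P=pose("top"); im=cv2.cvtColor(cv2.imread("pics/top0.png"),cv2.COLOR_BGR2RGB)
hsv=cv2.cvtColor(im,cv2.COLOR_RGB2HSV)
for p in [(165,240),(360,225),(281,200),(266,237),(250,238),(230,231),(220,238)]: print(p,hsv[p[1],p[0]])
for n,lo,hi,box,z in [("green",(65,60,20),(95,255,255),(150,205,210,260),.023),("brown",(170,80,40),(8,255,255),(345,205,400,258),.023),
 ("tray",(105,80,30),(125,255,255),(225,150,340,220),.034),("rib",(172,150,80),(6,255,255),(235,220,300,252),.024),
 ("b0",(172,100,40),(8,255,255),(205,225,235,250),.105),("b1",(172,100,40),(8,255,255),(315,240,340,260),.105),("b2",(172,100,40),(8,255,255),(250,125,275,150),.105)]:
    for c in blobs(im,lo,hi,box)[:2]: print(n,rect(P,c,z),cv2.boundingRect(c))
x=im[150:270,140:420]; x=cv2.resize(x,None,fx=2.8,fy=2.8,interpolation=cv2.INTER_CUBIC); cv2.imwrite("pics/crop0.png",cv2.cvtColor(x,cv2.COLOR_RGB2BGR))
E
```

```text
(165, 240) [ 74 136  77]
(360, 225) [  6 181  96]
(281, 200) [107 148 102]
(266, 237) [ 8 43 96]
(250, 238) [ 30  16 141]
(230, 231) [ 21  64 152]
(220, 238) [  1 233 151]
green (array([446. , 300.4]), array([108.6, 126.8]), np.float32(1.529)) (159, 214, 41, 35)
brown (array([ 447.8, -326.2]), array([110.4, 127.9]), np.float32(1.238)) (349, 209, 48, 45)
tray (array([588. , -27.7]), array([148.2, 276.3]), np.float32(1.527)) (237, 163, 88, 50)
rib (array([434.4,  19.7]), array([  9.8, 144.9]), np.float32(1.386)) (244, 230, 45, 11)
b0 (array([421.3, 167.2]), array([21.5, 21.6]), np.float32(1.576)) (214, 234, 8, 8)
b1 (array([ 386.2, -173.9]), array([21.4, 21.6]), np.float32(1.576)) (325, 246, 8, 8)
b2 (array([745.2,  32.8]), array([18.9, 22.4]), np.float32(0.007)) (259, 131, 7, 8)
```

View pics/crop0.png

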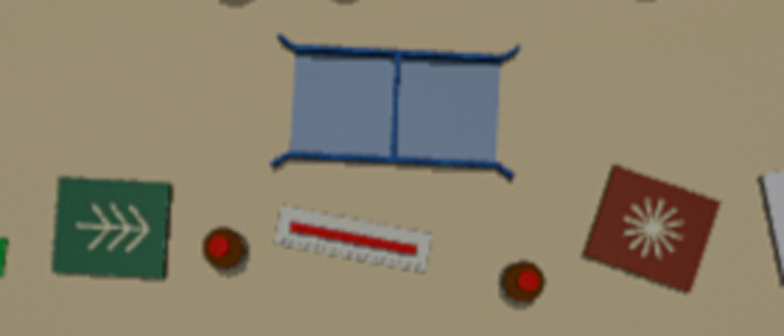

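The close crop confirms the choice: green block at left, brown block at right, red-ribbed straightedge in the middle, and bottles at crop (225,248) and (522,282). All measured sizes match the description. The first target is the near side of the green block.

```bash
cat >> h.py <<'E'
def go(x,y,z,yaw=None):
    s=robot.observe(); p=np.array(s["tool_pos"])*1000; ps=s["tool_rot"][2]
    c,n=np.cos(ps),np.sin(ps); d=np.array([x,y,z])-p
    print("shift mm x %.0f y %.0f z %.0f"%(c*d[0]+n*d[1], n*d[0]-c*d[1], -d[2]), "turn %.3f"%(0 if yaw is None else (ps-yaw+np.pi)%(2*np.pi)-np.pi))
def st():
    s=robot.observe(); print("t %.2f"%s["time"],np.round(np.array(s["tool_pos"])*1000,1),"yaw %.3f"%s["tool_rot"][2],"F",np.round(s["contact_force"],1),"open %.3f"%s["opening"])
E
python3 -c "
from h import *
go(352,300,120,3.098)"
python3 -m jog '[[[0.3,-0.06,-0.03,0.02,-0.12],[0.3,-0.1,-0.05,0.03,-0.23],[0.3,-0.14,-0.075,0.04,-0.235],[0.3,-0.18,-0.095,0.05,-0.235],[0.3,-0.21,-0.11,0.06,-0.235]]]'
python3 -c "
from h import *
st();go(352,300,12,3.098)"
```

```text
shift mm x -256 y -139 z 80 turn -0.235
time: 0.52
tool_pos: [0.2875, 0.3675, 0.1507]
tool_rot: [-3.142, -0.0, 3.099]
contact_force: [1.8, 0.8, -0.2]
opening: 0.0632
grip_force: 0.0
t 0.52 [287.5 367.5 150.7] yaw 3.099 F [ 1.8  0.8 -0.2] open 0.063
shift mm x -67 y -65 z 139 turn 0.001
```

```bash
python3 -m jog '[[[0.3,-0.035,-0.035,0.03,0],[0.3,-0.065,-0.065,0.06,0],[0.3,-0.065,-0.065,0.09,0],[0.3,-0.065,-0.065,0.11,0],[0.3,-0.065,-0.065,0.11,0]]]' | head -2
python3 -c "
from h import *
st();go(352,300,12,3.098)
P,im=shot('wrist','w1.png')
c=blobs(im,(65,60,20),(95,255,255))[0]; print(rect(P,c,.023))"
```

```text
time: 0.93
tool_pos: [0.3466, 0.298, 0.0368]
t 0.93 [346.6 298.   36.8] yaw 3.095 F [-0.6 -0.8 -0.7] open 0.060
shift mm x -5 y 2 z 25 turn -0.003
(array([428., 296.]), array([ 26.3, 115. ]), np.float32(1.53))
```

View pics/w1.png

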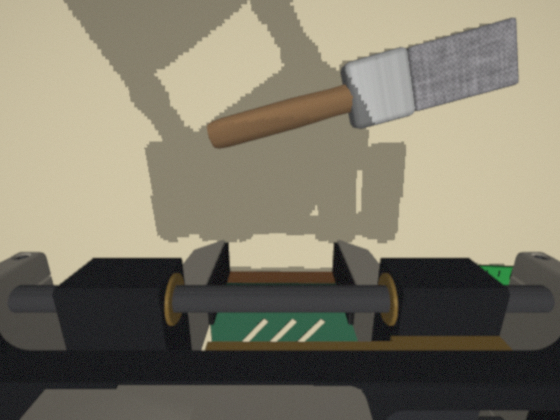

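The wrist view shows both fingers on the robot side of the green block, which is visible between them near (280,325). I'll go down and push.

```bash
python3 -m jog '[[[0.3,0,0.002,0.015,0],[0.3,-0.005,0.002,0.025,0],[0.3,-0.015,0.002,0.025,0],[0.3,-0.025,0.002,0.025,0],[0.3,-0.035,0.002,0.025,0]]]' | head -3
python3 -m jog '[[[0.3,-0.01,0,0,0],[0.3,-0.02,0,0,0],[0.3,-0.031,0,0,0],[0.3,-0.043,0,0,0],[0.3,-0.055,0,0,0]]]' | head -3
python3 -m jog '[[[0.3,-0.012,0,0,0],[0.3,-0.024,0,0,0],[0.3,-0.036,0,0,0],[0.3,-0.048,0,0,0],[0.3,-0.06,0,0,0]]]' | head -3
python3 -m jog '[[[0.3,-0.01,0,0,0],[0.3,-0.018,0,0,0],[0.3,-0.024,0,0,0],[0.3,-0.028,0,0,0],[0.3,-0.03,0,0,0]]]' | head -3
python3 -c "
from h import *
st()
P,im=shot('top','t1.png')
for c in blobs(im,(65,60,20),(95,255,255),(150,160,215,260)): print(rect(P,c,.023),cv2.boundingRect(c))"
```

```text
time: 1.4
tool_pos: [0.3858, 0.3024, 0.0174]
tool_rot: [3.14, 0.002, 3.099]
time: 1.82
tool_pos: [0.4403, 0.2991, 0.0164]
tool_rot: [3.141, 0.0, 3.098]
time: 2.23
tool_pos: [0.5002, 0.2963, 0.0163]
tool_rot: [3.141, 0.0, 3.097]
time: 2.65
tool_pos: [0.5293, 0.2952, 0.0161]
tool_rot: [3.142, -0.0, 3.098]
t 2.65 [529.3 295.2  16.1] yaw 3.098 F [ 0.7 -0.   0.5] open 0.060
(array([445.6, 251.2]), array([ 29.3, 110.6]), np.float32(0.02)) (190, 214, 10, 35)
(array([495.4, 338.4]), array([16.3, 45.4]), np.float32(1.576)) (161, 213, 15, 6)
```

View pics/t1.png

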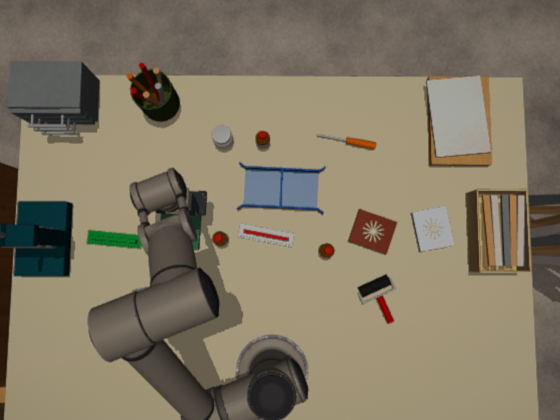

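The top view is odd: green still shows at (195,231), where the block started, although the tool is beyond it at (182,205). I'll check with the scene camera.

```bash
python3 -c "
from h import *
P,im=shot('scene','s1.png')
x=im[90:300,200:480]; cv2.imwrite('pics/s1c.png',cv2.cvtColor(cv2.resize(x,None,fx=2.8,fy=2.8,interpolation=cv2.INTER_CUBIC),cv2.COLOR_RGB2BGR))
print(proj(P,[.529,.295,.016]),proj(P,[.446,.300,.023]))
st()"
```

```text
[[358.33169481 190.26965851]] [[348.31183023 172.95519996]]
t 2.75 [528.8 295.2  16.1] yaw 3.098 F [-0.   0.1  0.3] open 0.059
```

View pics/s1c.png

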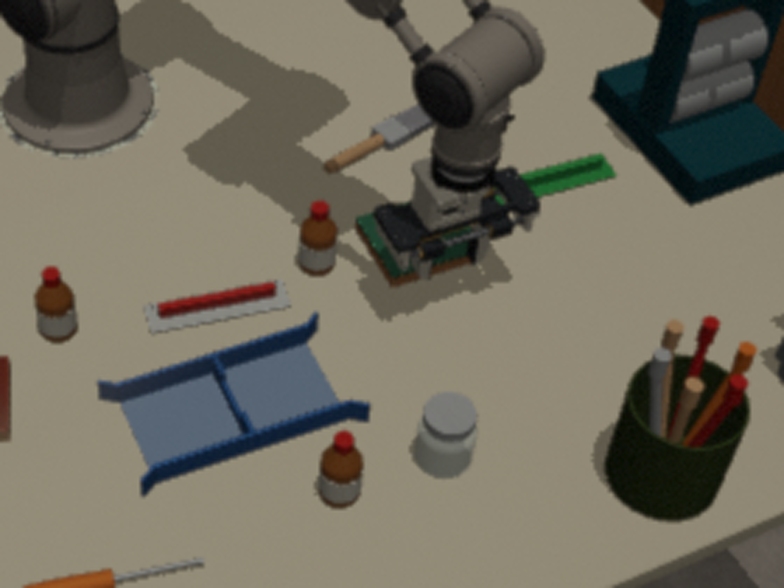

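The fingers look to be on the far side of the block. I'll compare the block's green edges in the scene pictures before and after, and mask the arm out.

```bash
python3 -c "
from h import *
for n in('scene0','s1'):
    P=pose('scene'); im=cv2.cvtColor(cv2.imread('pics/%s.png'%n),cv2.COLOR_BGR2RGB)
    for c in blobs(im,(65,60,20),(95,255,255),(310,145,385,200)):
        w=ray(P,c[:,0,:],.023)*1000; print(n,cv2.boundingRect(c),[np.round(w[i,:2]) for i in (c[:,0,0].argmin(),c[:,0,1].argmax(),c[:,0,0].argmax(),c[:,0,1].argmin())])
P=pose('top');print(proj(P,[[.39,.235,.023],[.502,.235,.023],[.529,.295,.02]]))
a=cv2.imread('pics/top0.png')[205:255,150:212];b=cv2.imread('pics/t1.png')[205:255,150:212]
cv2.imwrite('pics/ab.png',cv2.resize(np.hstack([a,b]),None,fx=6,fy=6))
"

```

```text
scene0 (328, 159, 44, 30) [array([393., 245.]), array([498., 238.]), array([502., 361.]), array([396., 360.])]
scene0 (374, 154, 11, 9) [array([410., 428.]), array([442., 422.]), array([448., 448.]), array([414., 460.])]
s1 (328, 166, 20, 23) [array([393., 245.]), array([499., 241.]), array([500., 265.]), array([390., 263.])]
s1 (354, 171, 14, 13) [array([493., 297.]), array([499., 298.]), array([466., 366.]), array([466., 366.])]
[[199.14362624 248.15525875]
 [199.83804221 213.63982518]
 [181.75938868 205.39383533]]
```

View pics/ab.png

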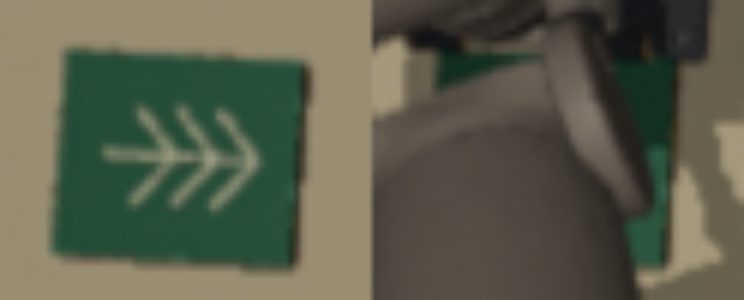

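```bash
python3 -c "
from h import *
print(robot.nose_length)"
python3 -m jog '[[[0.3,0,0,0.003,0],[0.3,0,0,0.004,0],[0.3,0,0,0.004,0]]]'; python3 -m jog '[[[0.3,0,0,0.002,0],[0.3,0,0,0.004,0],[0.3,0,0,0.004,0]]]'
python3 -c "
from h import *
st()"
```

```text
0.008
time: 3.0
tool_pos: [0.5281, 0.2953, 0.0118]
tool_rot: [-3.141, -0.001, 3.098]
contact_force: [-0.3, -0.3, -0.4]
opening: 0.0596
grip_force: 0.0
time: 3.25
tool_pos: [0.5284, 0.2952, 0.0077]
tool_rot: [-3.141, -0.001, 3.098]
contact_force: [0.3, 0.4, -1.5]
opening: 0.0596
grip_force: 0.0
t 3.25 [528.4 295.2   7.7] yaw 3.098 F [ 0.3  0.4 -1.5] open 0.060
```

```bash
for i in 1; do python3 -m jog '[[[0.3,0,0,-0.004,0],[0.3,0.005,0,-0.004,0],[0.3,0.008,0,-0.004,0]]]'|grep -E "pos|force: \["; done
python3 -m jog '[[[0.3,0.004,0,0,0],[0.3,0.006,0,0,0]]]'|grep -E "pos|force: \["
python3 -m jog '[[[0.3,0.004,0,0,0],[0.3,0.006,0,0,0]]]'|grep -E "pos|force: \["
python3 -m jog '[[[0.3,0.004,0,0,0],[0.3,0.006,0,0,0]]]'|grep -E "pos|force: \["
python3 -c "
from h import *
P,im=shot('top','t2.png')
for c in blobs(im,(65,60,20),(95,255,255),(150,160,215,260)): print(cv2.boundingRect(c))
P,im=shot('scene','s2.png')
for c in blobs(im,(65,60,20),(95,255,255),(310,145,385,200)):
        w=ray(P,c[:,0,:],.023)*1000; print(cv2.boundingRect(c),[np.round(w[i,:2]) for i in (c[:,0,0].argmin(),c[:,0,1].argmax(),c[:,0,0].argmax(),c[:,0,1].argmin())])
"
```

```text
tool_pos: [0.5205, 0.2958, 0.0126]
contact_force: [-0.2, -0.3, -0.1]
tool_pos: [0.514, 0.296, 0.0122]
contact_force: [0.0, -0.6, 0.8]
tool_pos: [0.5082, 0.2962, 0.0122]
contact_force: [-0.2, 0.3, 0.4]
tool_pos: [0.5022, 0.2965, 0.0122]
contact_force: [0.3, 0.7, 0.3]
(189, 223, 11, 26)
(161, 221, 16, 8)
(350, 167, 16, 18) [array([496., 279.]), array([496., 279.]), array([501., 337.]), array([439., 356.])]
(328, 167, 20, 22) [array([393., 245.]), array([499., 241.]), array([500., 265.]), array([392., 254.])]
```

```bash
python3 -c "
from h import *
P,w=shot('wrist','w2.png')
Q=pose('scene'); s=cv2.imread('pics/s2.png')
T=pose('top'); t=cv2.imread('pics/t2.png')
y0=.2965;x0=.5022
pts=[[x0,y0+d,.004] for d in(-.04,.04)]
print(proj(P,pts),proj(Q,pts),proj(T,pts))
W=cv2.cvtColor(w,cv2.COLOR_RGB2BGR)
for im,M in((W,P),(s,Q)):
    for p in proj(M,pts): cv2.circle(im,tuple(int(v) for v in p),1,(255,0,255),-1)
a=cv2.resize(s[125:225,300:400],(400,400),interpolation=cv2.INTER_CUBIC); b=cv2.resize(W,(400,300))
cv2.imwrite('pics/cmp.png',np.hstack([a,np.vstack([b,np.zeros((100,400,3),np.uint8)])]))
"
```

```text
[[223.87448871 234.6526461 ]
 [339.59763357 230.02606143]] [[344.77677635 190.81229078]
 [364.38557399 183.80668738]] [[194.14605625 214.06632175]
 [169.83821363 213.94052465]]
```

View pics/cmp.png

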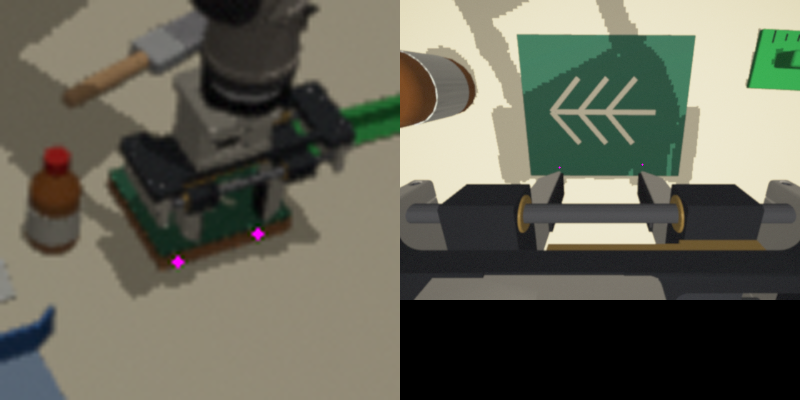

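In the scene crop the fingers end above the block's top, short of the magenta projections of where the tips should be. The wrist view shows the whole green block with its edge at the fingertips. So either the height reading is off or the block offers no resistance. I'll measure the block from the wrist camera to see whether the reported height is true.

```bash
python3 -c "
from h import *
P=pose('wrist'); im=cv2.cvtColor(cv2.imread('pics/w2.png'),cv2.COLOR_BGR2RGB)
for c in blobs(im,(65,50,20),(95,255,255),(140,30,430,250))[:2]:
    print(cv2.boundingRect(c)); 
    for z in (.023,.01,0,-.01): print(z,rect(P,c,z))
print(P[2]); st(); print(robot.observe()['qpos'])
"
```

```text
(164, 49, 249, 197)
0.023 (array([447.6, 302. ]), array([111.6, 129.9]), np.float32(1.526))
0.01 (array([449.5, 302.2]), array([120. , 139.6]), np.float32(1.526))
0 (array([451. , 302.3]), array([126.4, 147.1]), np.float32(1.526))
-0.01 (array([452.4, 302.4]), array([132.8, 154.5]), np.float32(1.526))
[0.42240785 0.29952043 0.19740814]
t 4.15 [502.7 296.5  12.2] yaw 3.098 F [-0.5 -0.2 -0.7] open 0.059
[ 4.01576585e-01  6.51514476e-01  1.57831057e+00  5.73553851e-05
  9.11664218e-01 -1.12563937e+00]
```

The reported height is true, since the block measures 111.6 x 129.9 mm at z = 23 mm. But both views put the visible fingertips about 27 mm behind the TCP, not 8 mm ahead of it, so the fingers passed over the block. I'll check by touching the bench clear of the block, in small steps.

```bash
python3 -m jog '[[[0.3,-0.02,0,0,0],[0.3,-0.035,0,0,0],[0.3,-0.04,0,0,0],[0.3,-0.04,0,0.006,0],[0.3,-0.04,0,0.006,0]]]'|grep -E "pos|force: \["
for i in 1 2 3 4; do :; done
python3 -m jog '[[[0.3,0,0,0.003,0],[0.3,0,0,0.004,0]]]'|grep -E "pos|force: \["
python3 -m jog '[[[0.3,0,0,0.003,0],[0.3,0,0,0.004,0]]]'|grep -E "pos|force: \["
python3 -m jog '[[[0.3,0,0,0.003,0],[0.3,0,0,0.004,0]]]'|grep -E "pos|force: \["
```

```text
tool_pos: [0.5416, 0.2942, 0.0047]
contact_force: [-0.8, 0.0, -0.6]
tool_pos: [0.5416, 0.2946, 0.0015]
contact_force: [-0.5, 1.3, -0.2]
tool_pos: [0.5422, 0.2948, -0.0022]
contact_force: [0.2, 0.1, -0.4]
tool_pos: [0.5425, 0.2947, -0.0062]
contact_force: [-0.1, 1.3, -0.7]
```

Confirmed: the TCP is below the bench surface with no contact. I'll keep going down to find where the real tips are.

```bash
python3 -m jog '[[[0.3,0,0,0.004,0],[0.3,0,0,0.008,0]]]'|grep -E "pos|force: \["
python3 -m jog '[[[0.3,0,0,0.003,0],[0.3,0,0,0.004,0]]]'|grep -E "pos|force: \["
python3 -m jog '[[[0.3,0,0,0.002,0],[0.3,0,0,0.003,0]]]'|grep -E "pos|force: \["
python3 -m jog '[[[0.3,0,0,0.002,0],[0.3,0,0,0.003,0]]]'|grep -E "pos|force: \["
```

```text
tool_pos: [0.5429, 0.2948, -0.014]
contact_force: [0.6, 0.1, 0.6]
tool_pos: [0.5424, 0.2945, -0.0186]
contact_force: [-0.2, -0.0, -0.2]
tool_pos: [0.5427, 0.2947, -0.0211]
contact_force: [0.0, 0.2, -0.5]
tool_pos: [0.5428, 0.2947, -0.024]
contact_force: [0.4, -0.7, -0.4]
```

```bash
python3 -m jog '[[[0.3,0,0,0.002,0],[0.3,0,0,0.003,0]]]'|grep -E "pos|force: \["
python3 -m jog '[[[0.3,0,0,0.002,0],[0.3,0,0,0.002,0]]]'|grep -E "pos|force: \["
python3 -m jog '[[[0.3,0,0,0.002,0],[0.3,0,0,0.002,0]]]'|grep -E "pos|force: \["
```

```text
tool_pos: [0.543, 0.2948, -0.0257]
contact_force: [-4.7, -3.4, 16.9]
tool_pos: [0.5431, 0.2948, -0.0257]
contact_force: [-7.8, -2.9, 22.5]
tool_pos: [0.5431, 0.2948, -0.0258]
contact_force: [-12.6, -5.8, 36.4]
```

The real fingertips are 25.7 mm behind the TCP, so all heights need to be about 34 mm lower than the spec implies. I'll lift, go back behind the block, and push with the tips at about 7 mm, which is TCP z = -19 mm.

```bash
python3 -m jog '[[[0.3,0,0,-0.035,0],[0.3,0.02,0,-0.06,0],[0.3,0.06,0,-0.06,0],[0.3,0.1,0,-0.06,0],[0.3,0.14,0,-0.06,0]]]'|grep -E "pos|force: \["
python3 -m jog '[[[0.3,0.03,0,0,0],[0.3,0.05,0,0,0],[0.3,0.05,0,0,0],[0.3,0.05,0,0,0]]]'|grep -E "pos|force: \["
python3 -c "
from h import *
st();go(352,302,-19,3.098)"
```

```text
tool_pos: [0.4017, 0.3006, 0.0297]
contact_force: [-0.4, 1.0, -0.4]
tool_pos: [0.3527, 0.3034, 0.0296]
contact_force: [0.5, -0.4, -0.3]
t 6.98 [352.7 303.4  29.6] yaw 3.099 F [ 0.5 -0.4 -0.3] open 0.059
shift mm x 1 y -1 z 49 turn 0.001
```

```bash
python3 -m jog '[[[0.3,0,0,0.03,0],[0.3,0,0,0.048,0],[0.3,0,0,0.048,0],[0.3,-0.01,0,0.048,0],[0.3,-0.02,0,0.048,0]]]'|grep -E "pos|force: \["
python3 -m jog '[[[0.3,-0.008,0,0,0],[0.3,-0.018,0,0,0],[0.3,-0.029,0,0,0],[0.3,-0.041,0,0,0],[0.3,-0.053,0,0,0]]]'|grep -E "pos|force: \["
python3 -m jog '[[[0.3,-0.012,0,0,0],[0.3,-0.024,0,0,0],[0.3,-0.036,0,0,0],[0.3,-0.048,0,0,0],[0.3,-0.06,0,0,0]]]'|grep -E "pos|force: \["
python3 -m jog '[[[0.3,-0.012,0,0,0],[0.3,-0.023,0,0,0],[0.3,-0.032,0,0,0],[0.3,-0.039,0,0,0],[0.3,-0.044,0,0,0]]]'|grep -E "pos|force: \["
python3 -m jog '[[[0.3,-0.003,0,0,0],[0.3,-0.003,0,0,0]]]'|grep -E "pos|force: \["
python3 - <<'E'
from h import *
P,im=shot('wrist','w3.png')
for c in blobs(im,(65,50,20),(95,255,255),amin=200)[:3]: print('w',cv2.boundingRect(c),rect(P,c,.023))
P,im=shot('top','t3.png')
for c in blobs(im,(65,60,20),(95,255,255),(140,150,225,260)): print(cv2.boundingRect(c),rect(P,c,.023))
P,im=shot('scene','s3.png')
for c in blobs(im,(65,60,20),(95,255,255),(310,145,420,230)): print(cv2.boundingRect(c),rect(P,c,.023))
E
```

```text
tool_pos: [0.3749, 0.3025, -0.0181]
contact_force: [-0.4, 0.0, 0.7]
tool_pos: [0.427, 0.2997, -0.0182]
contact_force: [-4.3, -0.2, 2.6]
tool_pos: [0.487, 0.297, -0.0183]
contact_force: [-3.6, 0.3, 3.2]
tool_pos: [0.5307, 0.2951, -0.0186]
contact_force: [-4.0, -0.1, 2.7]
tool_pos: [0.5337, 0.2951, -0.0188]
contact_force: [-0.3, 0.0, 0.0]
w (202, 312, 156, 40) (array([570.8, 290.8]), array([26. , 90.5]), np.float32(1.616))
w (540, 0, 20, 60) (array([426.8, 412.6]), array([ 7.9, 23.3]), np.float32(0.225))
(165, 167, 38, 25) (array([615.4, 291.7]), array([ 75.9, 124.9]), np.float32(1.528))
(347, 188, 46, 32) (array([600.9, 295.9]), array([110. , 128.5]), np.float32(1.524))
(376, 146, 42, 16) (array([436.1, 509.9]), array([ 39.2, 162.9]), np.float32(1.465))
```

The green block now sits at (601,296), in line with the tray axis. Next I'll go round to its outer end with the fingers turned.

```bash
python3 -m jog '[[[0.3,0.005,0,-0.03,0],[0.3,0.005,0.01,-0.06,0.12],[0.3,-0.02,0.04,-0.06,0.24],[0.3,-0.04,0.07,-0.06,0.36],[0.3,-0.068,0.093,-0.06,0.48]]]'|grep -E "pos|force: \["
python3 -m jog '[[[0.3,0,0,0,0.12],[0.3,0,0,0,0.24],[0.3,0,0,0,0.36],[0.3,0,0,0,0.48],[0.3,0,0,0,0.6]]]'|grep -E "pos|force: \["
python3 -m jog '[[[0.3,0,0,0,0.12],[0.3,0,0,0,0.24],[0.3,0,0,0,0.36],[0.3,0,0,0,0.48],[0.3,0,0,0,0.49]]]'|grep -E "pos|force: \["
python3 - <<'E'
from h import *
st(); go(606,388,-19,1.527)
P,im=shot('wrist','w4.png')
for c in blobs(im,(65,50,20),(95,255,255),amin=200)[:3]: print('w',cv2.boundingRect(c),rect(P,c,.023))
P,im=shot('scene','s4.png')
for c in blobs(im,(65,60,20),(95,255,255),(310,145,420,230)): print(cv2.boundingRect(c),rect(P,c,.023))
for c in blobs(im,(105,80,30),(125,255,255),(220,195,345,275)): print('tray',rect(P,c,.034))
E
```

```text
tool_pos: [0.6048, 0.3877, 0.0429]
contact_force: [0.2, -0.5, -1.1]
tool_pos: [0.6047, 0.3852, 0.0409]
contact_force: [-0.4, 0.4, -0.4]
tool_pos: [0.6048, 0.3852, 0.0411]
contact_force: [0.4, -0.3, 0.1]
t 10.22 [604.8 385.2  41.1] yaw 1.524 F [ 0.4 -0.3  0.1] open 0.060
shift mm x 3 y 1 z 60 turn -0.003
w (0, 0, 51, 177) (array([448.2, 480. ]), array([ 33. , 109.5]), np.float32(1.253))
w (221, 258, 118, 29) (array([602.5, 348.3]), array([23.6, 89.5]), np.float32(3.106))
w (213, 312, 65, 29) (array([572.2, 300.8]), array([27.1, 52.1]), np.float32(3.094))
(347, 187, 46, 33) (array([601.1, 295.8]), array([109.1, 127.9]), np.float32(1.528))
tray (array([599.2, -28.3]), array([166. , 282.9]), np.float32(1.526))
```

```bash
python3 -m jog '[[[0.3,0.003,0.001,0.04,0],[0.3,0.003,0.001,0.06,0],[0.3,0.003,0.001,0.06,0],[0.3,-0.007,0.001,0.06,0],[0.3,-0.015,0.001,0.06,0]]]'|grep -E "pos|force: \["
python3 -m jog '[[[0.3,-0.01,0,0,0],[0.3,-0.022,0,0,0],[0.3,-0.035,0,0,0],[0.3,-0.049,0,0,0],[0.3,-0.063,0,0,0]]]'|grep -E "pos|force: \["
python3 -m jog '[[[0.3,-0.014,0,0,0],[0.3,-0.028,0,0,0],[0.3,-0.042,0,0,0],[0.3,-0.055,0,0,0],[0.3,-0.067,0,0,0]]]'|grep -E "pos|force: \["
python3 -m jog '[[[0.3,-0.01,0,0,0],[0.3,-0.02,0,0,0],[0.3,-0.03,0,0,0],[0.3,-0.04,0,0,0],[0.3,-0.05,0,0,0]]]'|grep -E "pos|force: \["
python3 -m jog '[[[0.3,-0.01,0,0,0],[0.3,-0.02,0,0,0],[0.3,-0.03,0,0,0],[0.3,-0.037,0,0,0],[0.3,-0.043,0,0,0]]]'|grep -E "pos|rot|force: \["
python3 -c "
from h import *
st(); go(594,115,-19,1.527)"
```

```text
tool_pos: [0.6058, 0.3699, -0.0174]
contact_force: [2.3, -1.5, -0.8]
tool_pos: [0.6034, 0.3063, -0.0169]
contact_force: [0.4, 4.0, 2.8]
tool_pos: [0.5995, 0.2387, -0.0187]
contact_force: [0.2, 4.6, 2.7]
tool_pos: [0.5974, 0.1895, -0.0188]
contact_force: [0.3, 4.6, 3.0]
tool_pos: [0.5955, 0.1462, -0.0189]
tool_rot: [-3.141, -0.0, 1.527]
contact_force: [0.8, 3.3, 3.5]
t 12.40 [595.5 146.2 -18.9] yaw 1.527 F [0.8 3.3 3.5] open 0.060
shift mm x -31 y -0 z 0 turn 0.000
```

Sliding freely. Now I'll close the last 31 mm gently.

```bash
python3 -m jog '[[[0.3,-0.008,0,0,0],[0.3,-0.015,0,0,0],[0.3,-0.021,0,0,0],[0.3,-0.025,0,0,0],[0.3,-0.027,0,0,0]]]'|grep -E "pos|force: \["
python3 -m jog '[[[0.3,-0.003,0,0,0],[0.3,-0.004,0,0,0],[0.3,-0.004,0,0,0]]]'|grep -E "pos|force: \["
python3 -m jog '[[[0.3,-0.003,0,0,0],[0.3,-0.004,0,0,0],[0.3,-0.004,0,0,0]]]'|grep -E "pos|force: \["
python3 -m jog '[[[0.3,-0.002,0,0,0],[0.3,-0.003,0,0,0],[0.3,-0.003,0,0,0]]]'|grep -E "pos|force: \["
```

```text
tool_pos: [0.5943, 0.1196, -0.0189]
contact_force: [0.5, 3.5, 1.8]
tool_pos: [0.5943, 0.1168, -0.0189]
contact_force: [1.9, 5.1, 1.8]
tool_pos: [0.5946, 0.1168, -0.0187]
contact_force: [3.9, 21.5, -0.6]
tool_pos: [0.5946, 0.1168, -0.0186]
contact_force: [3.3, 34.5, -0.1]
```

The green block is home: it stopped dead at a push of 34 N. I'll back off, lift clear of the bottles, and go to the near side of the brown block.

```bash
python3 -m jog '[[[0.3,0.02,0,0,0],[0.3,0.025,0,-0.04,0],[0.3,0.025,0,-0.08,0],[0.3,0.025,0,-0.12,0],[0.3,0.025,0,-0.12,0]]]'|grep -E "pos|force: \["
python3 -m jog '[[[0.3,-0.036,-0.0175,0,0],[0.3,-0.072,-0.035,0,0],[0.3,-0.108,-0.0525,0,0],[0.3,-0.144,-0.07,0,0],[0.3,-0.18,-0.0875,0,0]]]'|grep -E "pos|force: \["
python3 -m jog '[[[0.3,-0.036,-0.0175,0,0],[0.3,-0.072,-0.035,0,0],[0.3,-0.108,-0.0525,0,0],[0.3,-0.144,-0.07,0,0],[0.3,-0.18,-0.0875,0,0]]]'|grep -E "pos|force: \["
python3 -m jog '[[[0.3,-0.036,-0.0175,0,0.12],[0.3,-0.072,-0.035,0,0.24],[0.3,-0.105,-0.05,0,0.36],[0.3,-0.105,-0.05,0,0.48],[0.3,-0.105,-0.05,0,0.6]]]'|grep -E "pos|force: \["
python3 -m jog '[[[0.3,0,0,0,0.12],[0.3,0,0,0,0.24],[0.3,0,0,0,0.36],[0.3,0,0,0,0.48],[0.3,0,0,0,0.6]]]'|grep -E "pos|force: \["
python3 -m jog '[[[0.3,0,0,0,0.12],[0.3,0,0,0,0.24],[0.3,0,0,0,0.36],[0.3,0,0,0,0.371],[0.3,0,0,0,0.371]]]'|grep -E "pos|force: \["
python3 - <<'E'
from h import *
st(); go(345,-318,-19,-.044)
P,im=shot('wrist','w5.png')
for c in blobs(im,(170,80,40),(8,255,255),amin=200)[:3]: print('w',cv2.boundingRect(c),rect(P,c,.023))
P,im=shot('scene','s5.png')
for c in blobs(im,(65,60,20),(95,255,255),(220,195,345,275)): print(cv2.boundingRect(c),rect(P,c,.023))
P,im=shot('top','t5.png')
for c in blobs(im,(65,60,20),(95,255,255),(225,150,340,220)): print('g',cv2.boundingRect(c),rect(P,c,.023))
for c in blobs(im,(105,80,30),(125,255,255),(225,150,340,220)): print('tray',rect(P,c,.034))
for c in blobs(im,(170,80,40),(8,255,255),(340,205,400,268)): print(cv2.boundingRect(c),rect(P,c,.023))
E
```

```text
tool_pos: [0.5992, 0.1344, 0.1091]
contact_force: [1.6, 0.1, 1.3]
tool_pos: [0.498, -0.0435, 0.1006]
contact_force: [1.2, -0.6, 0.7]
tool_pos: [0.4027, -0.2194, 0.1008]
contact_force: [0.5, -0.6, 0.1]
tool_pos: [0.3482, -0.3226, 0.1005]
contact_force: [0.2, 0.6, -0.0]
tool_pos: [0.3493, -0.3205, 0.1005]
contact_force: [1.0, 0.6, 0.5]
tool_pos: [0.3497, -0.3205, 0.1007]
contact_force: [-0.3, 0.3, -0.8]
t 16.07 [ 349.7 -320.5  100.7] yaw -0.040 F [-0.3  0.3 -0.8] open 0.060
shift mm x -5 y -2 z 120 turn 0.004
w (191, 0, 192, 173) (array([ 449.8, -326.8]), array([111.9, 129.3]), np.float32(1.239))
w (21, 175, 53, 39) (array([ 368., -111.]), array([31.9, 48.2]), np.float32(1.907))
w (301, 312, 40, 30) (array([ 214.2, -357.8]), array([23.2, 51.1]), np.float32(0.434))
(279, 208, 47, 35) (array([588.8,  41.6]), array([113.5, 127.2]), np.float32(1.519))
g (241, 170, 40, 35) (array([590.5,  38.7]), array([112. , 126.5]), np.float32(1.526))
tray (array([588. , -27.7]), array([148.2, 276.3]), np.float32(1.527))
(349, 210, 48, 40) (array([ 447. , -326.5]), array([111.8, 128.7]), np.float32(1.24))
```

The green block sits in the tray at about (590,39), against the (591,40) expected. The brown block is at (450,-327), yaw -0.33. A flush two-finger push forward will square it up.

```bash
python3 -m jog '[[[0.3,-0.005,0,0.04,0.004],[0.3,-0.005,0,0.08,0.004],[0.3,-0.005,0,0.119,0.004],[0.3,-0.005,0,0.119,0.004],[0.3,0.005,0,0.119,0.004]]]'|grep -E "pos|force: \["
python3 -m jog '[[[0.3,0.008,0,0,0],[0.3,0.016,0,0,0],[0.3,0.024,0,0,0],[0.3,0.033,0,0,0],[0.3,0.042,0,0,0]]]'|grep -E "pos|force: \["
python3 -m jog '[[[0.3,0.01,0,0,0],[0.3,0.02,0,0,0],[0.3,0.03,0,0,0],[0.3,0.04,0,0,0],[0.3,0.05,0,0,0]]]'|grep -E "pos|force: \["
python3 -m jog '[[[0.3,0.01,0,0,0],[0.3,0.02,0,0,0],[0.3,0.03,0,0,0],[0.3,0.038,0,0,0],[0.3,0.044,0,0,0]]]'|grep -E "pos|force: \["
python3 - <<'E'
from h import *
st(); go(509,-326,-19,-.044)
P,im=shot('wrist','w6.png')
for c in blobs(im,(170,80,40),(8,255,255),amin=200)[:3]: print('w',cv2.boundingRect(c),rect(P,c,.023))
P,im=shot('scene','s6.png')
for c in blobs(im,(170,80,30),(8,255,255),(120,190,230,280)): print(cv2.boundingRect(c),rect(P,c,.023))
P,im=shot('top','t6.png')
for c in blobs(im,(170,80,40),(8,255,255),(340,150,400,268)): print(cv2.boundingRect(c),rect(P,c,.023))
E
```

```text
tool_pos: [0.3534, -0.3194, -0.0194]
contact_force: [0.4, 0.1, 0.3]
tool_pos: [0.3986, -0.3232, -0.0167]
contact_force: [-0.8, -0.7, 0.1]
tool_pos: [0.4479, -0.325, -0.018]
contact_force: [-2.0, -0.2, 1.6]
tool_pos: [0.4921, -0.3272, -0.018]
contact_force: [-3.1, -0.1, 1.9]
t 17.88 [ 492.1 -327.2  -18. ] yaw -0.047 F [-3.1 -0.1  1.9] open 0.060
shift mm x 17 y -2 z 1 turn -0.003
w (93, 5, 313, 248) (array([ 559.5, -317.8]), array([112.8, 130.2]), np.float32(1.524))
(174, 238, 47, 38) (array([ 561.5, -316.1]), array([112.5, 127.3]), np.float32(1.525))
(350, 180, 40, 25) (array([ 575.5, -318.7]), array([ 79.4, 128. ]), np.float32(1.56))
```

```bash
python3 -m jog '[[[0.3,0.006,0,0,0],[0.3,0.011,0,0,0],[0.3,0.014,0,0,0],[0.3,0.0155,0,0,0],[0.3,0.0155,0,0,0]]]'|grep -E "pos|force: \["
python3 -m jog '[[[0.3,-0.005,0,-0.03,0],[0.3,-0.005,0.01,-0.06,-0.12],[0.3,0.02,0.03,-0.06,-0.24],[0.3,0.045,0.055,-0.06,-0.36],[0.3,0.067,0.078,-0.06,-0.48]]]'|grep -E "pos|force: \["
python3 -m jog '[[[0.3,0,0,0,-0.12],[0.3,0,0,0,-0.24],[0.3,0,0,0,-0.36],[0.3,0,0,0,-0.48],[0.3,0,0,0,-0.6]]]'|grep -E "pos|force: \["
python3 -m jog '[[[0.3,0,0,0,-0.12],[0.3,0,0,0,-0.24],[0.3,0,0,0,-0.36],[0.3,0,0,0,-0.48],[0.3,0,0,0,-0.49]]]'|grep -E "pos|force: \["
python3 - <<'E'
from h import *
st(); go(570.5,-408,-19,1.527)
P,im=shot('scene','s7.png')
for c in blobs(im,(170,80,30),(8,255,255),(120,190,240,290)): print(cv2.boundingRect(c),rect(P,c,.023))
P,im=shot('wrist','w7.png')
for c in blobs(im,(170,80,40),(8,255,255),amin=200)[:3]: print('w',cv2.boundingRect(c),rect(P,c,.023))
E
```

```text
tool_pos: [0.507, -0.3281, -0.0178]
contact_force: [0.5, 0.5, -0.7]
tool_pos: [0.5714, -0.4104, 0.0439]
contact_force: [-0.1, -0.9, 0.4]
tool_pos: [0.5699, -0.4092, 0.042]
contact_force: [0.5, 1.1, -0.3]
tool_pos: [0.5698, -0.4092, 0.0422]
contact_force: [0.3, -0.5, -0.1]
t 19.70 [ 569.8 -409.2   42.2] yaw 1.527 F [ 0.3 -0.5 -0.1] open 0.059
shift mm x 1 y 1 z 61 turn 0.000
(180, 241, 42, 38) (array([ 575.9, -316.7]), array([111.9, 127.6]), np.float32(1.503))
w (186, 0, 191, 193) (array([ 574.8, -325.3]), array([111.9, 116.2]), np.float32(1.522))
```

```bash
python3 -m jog '[[[0.3,0.001,0.001,0.04,0],[0.3,0.001,0.001,0.061,0],[0.3,0.001,0.001,0.061,0],[0.3,0.01,0.001,0.061,0],[0.3,0.018,0.001,0.061,0]]]'|grep -E "pos|force: \["
python3 -m jog '[[[0.3,0.01,0,0,0],[0.3,0.022,0,0,0],[0.3,0.035,0,0,0],[0.3,0.049,0,0,0],[0.3,0.063,0,0,0]]]'|grep -E "pos|force: \["
python3 -m jog '[[[0.3,0.014,0,0,0],[0.3,0.028,0,0,0],[0.3,0.042,0,0,0],[0.3,0.055,0,0,0],[0.3,0.067,0,0,0]]]'|grep -E "pos|force: \["
python3 -m jog '[[[0.3,0.011,0,0,0],[0.3,0.022,0,0,0],[0.3,0.033,0,0,0],[0.3,0.043,0,0,0],[0.3,0.053,0,0,0]]]'|grep -E "pos|force: \["
python3 -c "
from h import *
st(); go(581.8,-170,-19,1.527)"
```

```text
tool_pos: [0.5723, -0.3914, -0.0174]
contact_force: [0.9, -0.8, -0.3]
tool_pos: [0.5752, -0.327, -0.0178]
contact_force: [-0.1, -2.1, 1.8]
tool_pos: [0.5779, -0.2597, -0.0189]
contact_force: [-0.1, -2.3, 2.0]
tool_pos: [0.5804, -0.2074, -0.0189]
contact_force: [-0.2, -2.4, 1.6]
t 21.47 [ 580.4 -207.4  -18.9] yaw 1.523 F [-0.2 -2.4  1.6] open 0.060
shift mm x 37 y -0 z 0 turn -0.004
```

```bash
python3 -m jog '[[[0.3,0.01,0,0,0],[0.3,0.019,0,0,0],[0.3,0.026,0,0,0],[0.3,0.031,0,0,0],[0.3,0.034,0,0,0]]]'|grep -E "pos|force: \["
python3 -m jog '[[[0.3,0.003,0,0,0],[0.3,0.004,0,0,0],[0.3,0.004,0,0,0]]]'|grep -E "pos|force: \["
python3 -m jog '[[[0.3,0.003,0,0,0],[0.3,0.004,0,0,0],[0.3,0.004,0,0,0]]]'|grep -E "pos|force: \["
python3 -m jog '[[[0.3,0.002,0,0,0],[0.3,0.003,0,0,0],[0.3,0.003,0,0,0]]]'|grep -E "pos|force: \["
```

```text
tool_pos: [0.5821, -0.1735, -0.0189]
contact_force: [-0.2, -2.3, 0.4]
tool_pos: [0.5824, -0.171, -0.0189]
contact_force: [1.1, -3.4, 0.4]
tool_pos: [0.5825, -0.171, -0.0185]
contact_force: [-1.8, -18.1, -1.2]
tool_pos: [0.5826, -0.171, -0.0182]
contact_force: [-4.4, -29.1, -1.4]
```

The brown block is home too: it stopped at 29 N, and the two stops together put the tray centre at y = -27. Now the ruler: I'll back off, lift, and go over it for a close look.

```bash
python3 -m jog '[[[0.3,-0.02,0,0,0],[0.3,-0.025,0,-0.04,0],[0.3,-0.025,0,-0.08,0],[0.3,-0.025,0,-0.1,0],[0.3,-0.025,0,-0.1,0]]]'|grep -E "pos|force: \["
python3 -m jog '[[[0.3,0.031,-0.023,0,0],[0.3,0.062,-0.046,0,0],[0.3,0.093,-0.069,0,0],[0.3,0.124,-0.092,0,0],[0.3,0.155,-0.115,0,0]]]'|grep -E "pos|force: \["
python3 -m jog '[[[0.3,0.031,-0.023,0,0],[0.3,0.061,-0.037,0,0.12],[0.3,0.061,-0.037,0,0.137],[0.3,0.061,-0.037,0,0.137],[0.3,0.061,-0.037,0,0.137]]]'|grep -E "pos|force: \["
python3 - <<'E'
from h import *
st(); go(434.4,19.7,-18.5,1.386)
P,im=shot('wrist','w8.png')
for c in blobs(im,(172,130,60),(6,255,255),amin=100)[:3]: print('w',cv2.boundingRect(c),rect(P,c,.024))
P,im=shot('top','t8.png')
for c in blobs(im,(65,60,20),(95,255,255),(225,150,340,220)): print('g',cv2.boundingRect(c),rect(P,c,.023))
for c in blobs(im,(170,80,40),(8,255,255),(225,150,340,215)): print('b',cv2.boundingRect(c),rect(P,c,.023))
E
```

```text
tool_pos: [0.5841, -0.1895, 0.0864]
contact_force: [0.6, -1.3, -0.6]
tool_pos: [0.4718, -0.0263, 0.0802]
contact_force: [0.1, 1.0, 0.4]
tool_pos: [0.4401, 0.0347, 0.0809]
contact_force: [0.3, -0.3, 0.0]
t 23.88 [440.1  34.7  80.9] yaw 1.388 F [ 0.3 -0.3  0. ] open 0.060
shift mm x -16 y -3 z 99 turn 0.002
w (272, 137, 14, 149) (array([437.9,  29.2]), array([ 10.9, 132.8]), np.float32(1.39))
w (167, 0, 53, 38) (array([406.1, 185.5]), array([22.9, 36.4]), np.float32(2.959))
w (435, 246, 83, 39) (array([607.3, -39.9]), array([31.8, 77. ]), np.float32(2.563))
g (240, 170, 41, 34) (array([590.7,  38.9]), array([111.9, 127. ]), np.float32(1.526))
b (282, 171, 40, 37) (array([585.4, -96. ]), array([113.6, 127.2]), np.float32(1.52))
```

View pics/w8.png

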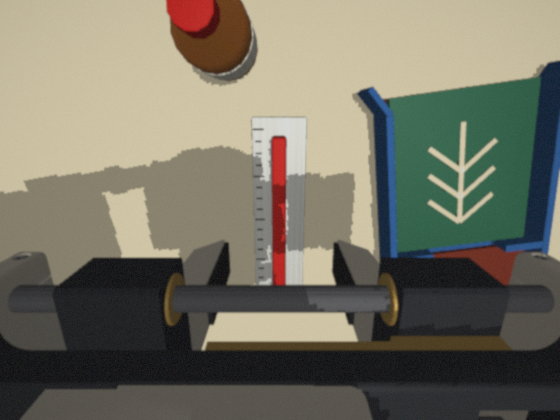

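The close view shows the ruler's rib running vertically at u = 279 (v = 137 to 286), centred between the open fingers. The green block is home in the bay at the right. I'll go down and grasp the rib.

```bash
python3 -m jog '[[[0.3,-0.015,-0.001,0.035,0],[0.3,-0.015,-0.001,0.07,0],[0.3,-0.015,-0.001,0.092,0],[0.3,-0.015,-0.001,0.099,0],[0.3,-0.015,-0.001,0.099,0]]]'|grep -E "pos|force: \["
python3 -m jog '[[[-1,0,0,0,0],[-1,0,0,0,0],[-1,0,0,0,0],[-1,0,0,0,0],[-1,0,0,0,0]]]' 30|tail -5
python3 -m jog '[[[-1,0,0,0,0],[-1,0,0,0,0],[-1,0,0,0,0]]]' 30|tail -5
```

```text
tool_pos: [0.4353, 0.0194, -0.0194]
contact_force: [0.6, -0.1, 0.8]
tool_pos: [0.4368, 0.0201, -0.017]
tool_rot: [3.14, -0.0, 1.386]
contact_force: [-0.8, 0.8, -0.2]
opening: 0.031
grip_force: 0.0
tool_pos: [0.4362, 0.0202, -0.0177]
tool_rot: [3.141, -0.0, 1.386]
contact_force: [-1.0, 0.2, 1.4]
opening: 0.0121
grip_force: 30.0
```

```bash
python3 -m jog '[[[-1,0,0,-0.015,0],[-1,0,0,-0.03,0],[-1,0,0,-0.05,0],[-1,0,0,-0.065,0],[-1,0,0,-0.07,0]]]'|tail -5
python3 -m jog '[[[-1,-0.003,0.03,0,-0.04],[-1,-0.008,0.065,0,-0.08],[-1,-0.012,0.1,0,-0.12],[-1,-0.016,0.135,0,-0.141],[-1,-0.0185,0.158,0,-0.141]]]'|tail -5
python3 -m jog '[[[-1,0,0,0,0],[-1,0,0,0,0]]]'|tail -5
python3 - <<'E'
from h import *
st(); go(588.3,-27.1,-2,1.527)
P,im=shot('wrist','w9.png'); print(P[2])
for c in blobs(im,(172,130,60),(6,255,255),amin=100)[:3]: print('w',cv2.boundingRect(c),rect(P,c,robot.observe()['tool_pos'][2]+.0175+.024))
P,im=shot('top','t9.png')
cv2.imwrite('pics/t9c.png',cv2.resize(cv2.cvtColor(im,cv2.COLOR_RGB2BGR)[140:240,220:350],None,fx=5,fy=5))
E
```

```text
tool_pos: [0.4372, 0.02, 0.0539]
tool_rot: [3.139, -0.0, 1.386]
contact_force: [0.7, 0.2, -1.6]
opening: 0.0116
grip_force: 30.0
tool_pos: [0.5906, -0.0282, 0.0513]
tool_rot: [3.141, 0.0, 1.528]
contact_force: [-0.4, -0.7, -1.0]
opening: 0.0118
grip_force: 30.0
tool_pos: [0.5878, -0.0273, 0.0506]
tool_rot: [-3.14, -0.0, 1.526]
contact_force: [-0.9, 0.5, -0.9]
opening: 0.0119
grip_force: 30.0
t 26.07 [587.8 -27.3  50.6] yaw 1.526 F [-0.9  0.5 -0.9] open 0.012
shift mm x 0 y 0 z 53 turn -0.001
[0.59233364 0.05294238 0.2358564 ]
w (269, 122, 24, 164) (array([589.5,   5.3]), array([12.1, 85.5]), np.float32(1.538))
w (321, 228, 34, 30) (array([618.4, -13.7]), array([16.4, 17.2]), np.float32(3.093))
w (209, 235, 32, 23) (array([560. , -13.1]), array([12.5, 16.1]), np.float32(3.098))
```

```bash
python3 - <<'E'
from h import *
P=pose('wrist'); im=cv2.cvtColor(cv2.imread('pics/w9.png'),cv2.COLOR_BGR2RGB)
for c in blobs(im,(105,100,30),(125,255,255),amin=150): 
    w=ray(P,c[:,0,:],.034)*1000; x=588+(w[:,0]-588)-.044*(w[:,1]+27.4)
    print(cv2.boundingRect(c),np.round(np.percentile(x,[1,10,25,50,75,90,99]),1), np.round([w[:,1].min(),w[:,1].max()]))
E
```

```text
(322, 0, 98, 259) [617.7 635.5 641.6 649.6 654.6 655.  665.8] [-54. 111.]
(152, 0, 89, 259) [512.8 523.6 523.9 528.4 531.4 539.2 556.9] [-48. 118.]
```

The walls and notch edges (557 and 618 mm) put the notch centre at x ≈ 588, matching the tool. Lowering.

```bash
python3 -m jog '[[[-1,0,0,0.012,0],[-1,0,0,0.024,0],[-1,0,0,0.033,0],[-1,0,0,0.039,0],[-1,0,0,0.041,0]]]'|tail -5
python3 -m jog '[[[-1,0,0,0.002,0],[-1,0,0,0.003,0],[-1,0,0,0.003,0]]]'|tail -5
python3 -m jog '[[[-1,0,0,0.001,0],[-1,0,0,0.002,0],[-1,0,0,0.002,0]]]'|tail -5
```

```text
tool_pos: [0.5868, -0.0267, 0.0102]
tool_rot: [-3.139, -0.0, 1.527]
contact_force: [-0.5, 0.1, -1.2]
opening: 0.012
grip_force: 30.0
tool_pos: [0.5883, -0.0271, 0.0084]
tool_rot: [3.141, -0.0, 1.527]
contact_force: [-0.7, -0.9, -1.2]
opening: 0.0119
grip_force: 30.0
tool_pos: [0.5881, -0.0272, 0.0062]
tool_rot: [3.141, -0.0, 1.527]
contact_force: [-0.4, 0.0, -1.4]
opening: 0.0116
grip_force: 30.0
```

```bash
python3 -m jog '[[[-1,0,0,0.001,0],[-1,0,0,0.0015,0],[-1,0,0,0.0015,0]]]'|tail -5
python3 -m jog '[[[-1,0,0,0.001,0],[-1,0,0,0.001,0]]]'|tail -5
```

```text
tool_pos: [0.5883, -0.0272, 0.0054]
tool_rot: [3.141, 0.0, 1.527]
contact_force: [-1.6, 0.5, 3.8]
opening: 0.0117
grip_force: 30.0
tool_pos: [0.5883, -0.0272, 0.0053]
tool_rot: [3.141, 0.0, 1.527]
contact_force: [-4.3, 0.3, 13.2]
opening: 0.0118
grip_force: 30.0
```

The ruler touched down at exactly the expected height (TCP z = 5.3 mm). I'll release it narrowly inside the notch, then go straight up.

```bash
python3 -m jog '[[[-0.65,0,0,-0.001,0],[-0.65,0,0,-0.001,0],[-0.65,0,0,-0.001,0],[-0.65,0,0,-0.001,0]]]' 10|tail -5
python3 -m jog '[[[-0.65,0,0,-0.006,0],[-0.65,0,0,-0.014,0],[-0.4,0,0,-0.03,0],[-0.3,0,0,-0.06,0],[-0.3,0,0,-0.1,0]]]'|tail -5
python3 -m jog '[[[-0.3,0.04,-0.01,-0.04,0],[-0.3,0.07,-0.04,-0.08,0],[-0.3,0.09,-0.08,-0.11,0],[-0.3,0.11,-0.12,-0.11,0],[-0.3,0.12,-0.155,-0.11,0]]]'|tail -5
python3 -m jog '[[[-0.3,0.02,-0.035,0,0],[-0.3,0.04,-0.07,0,0],[-0.3,0.06,-0.1,0,0],[-0.3,0.06,-0.1,0,0]]]'|tail -5
python3 - <<'E'
from h import *
P,im=shot('top','t10.png')
for c in blobs(im,(172,150,80),(6,255,255),(225,150,340,220)): print('rib',cv2.boundingRect(c),rect(P,c,.047))
a=cv2.cvtColor(im,cv2.COLOR_RGB2BGR)[120:270,200:350]
P,im=shot('scene','s10.png'); b=cv2.cvtColor(im,cv2.COLOR_RGB2BGR)[170:290,210:360]
f=lambda x:cv2.resize(x,(400,int(400*x.shape[0]/x.shape[1])),interpolation=cv2.INTER_CUBIC)
a,b=f(a),f(b); b=np.vstack([b,np.zeros((a.shape[0]-b.shape[0],400,3),np.uint8)]); cv2.imwrite('pics/end.png',np.hstack([a,b])); st()
E
```

```text
tool_pos: [0.5881, -0.0271, 0.0044]
tool_rot: [-3.141, -0.0, 1.527]
contact_force: [-0.2, -0.2, -0.3]
opening: 0.0158
grip_force: 0.0
tool_pos: [0.5863, -0.0269, 0.1039]
tool_rot: [-3.136, -0.001, 1.527]
contact_force: [0.9, -0.8, -1.2]
opening: 0.0301
grip_force: 0.0
tool_pos: [0.4685, 0.0864, 0.2118]
tool_rot: [3.136, -0.001, 1.527]
contact_force: [0.5, 0.4, 0.7]
opening: 0.032
grip_force: 0.0
tool_pos: [0.366, 0.152, 0.2099]
tool_rot: [-3.14, -0.001, 1.53]
contact_force: [-0.2, -0.8, -0.5]
opening: 0.0321
grip_force: 0.0
rib (282, 173, 40, 34) (array([580.6, -94.7]), array([106.2, 122.7]), np.float32(1.528))
rib (258, 185, 46, 6) (array([586.4, -26.9]), array([ 10.7, 145.4]), np.float32(1.528))
t 29.10 [370.5 150.2 210.1] yaw 1.529 F [ 1.5 -0.8  0.4] open 0.032
```

View pics/end.png

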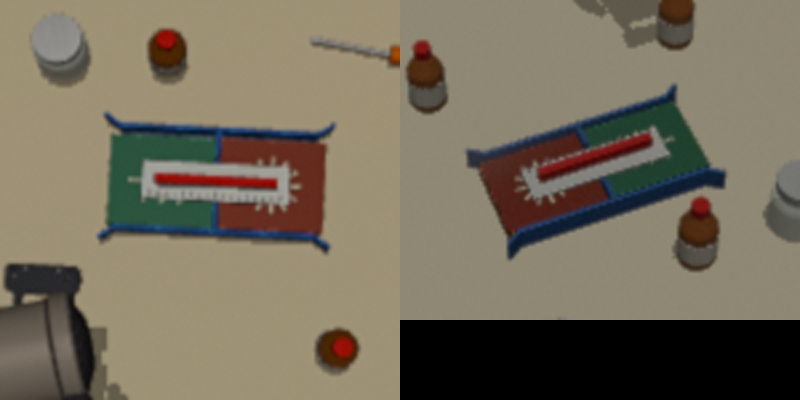

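Both blocks are home. The ruler lies flat in the notch at (586,-27), aligned with the tray and even on both blocks, and the robot is clear.

```bash
python3 -c "
from cell import robot
print(robot.hand_in())"
```

```text
the job is handed in; nothing more can be done
None
```

The tray is packed and handed in at about 29 s: both lino blocks are home against the middle wall, and the straightedge lies flat in the notch, even across both; my first push passed over the green block without touching it, because the fingertips sit about 34 mm further back than specified, so I lowered all later moves to suit.

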